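# Set the banding-jig brush carriage to the green mark

### The arm

A 6-joint arm with a two-finger parallel gripper is mounted at the origin on the work surface. World frame = base frame: x ahead of the robot, y to its left, z up, the work surface at z = 0. Lengths are in m, angles in degrees, forces in N, time in s.
With the tool pointing down it reaches from about 0.3 to 0.75 m from the base axis. Payload 8.5 kg.
Tool frame: the origin (TCP) lies at the centre of the arm's flange, where the gripper is bolted on; the fingertips stand 173 mm ahead of it and the grasp point (between the pads) lies env.pinch_z ahead of it (env.pinch_z is the distance from the TCP to the grasp point, in m); z points along the fingers, y is the line along which they close (so a half turn about z gives the same grasp; the last joint's range is limited). The gripper opens to 85 mm and grips with 20 to 120 N. Pads are 22 mm wide; open, the fingers measure 114 mm over their backs; the gripper's body (76 mm by 85 mm) begins 54 mm behind the grasp point. The pads swing forward as they close: fully open they stand 13 mm farther back than shut.
Start: joints at [54.471, 21.807, 74.336, -0, 83.858, -12.336], TCP at [0.217, 0.506, 0.405] pointing down, gripper open.
Joint ranges: [-178.18, 178.18], [-50.72, 133.34], [12.68, 142.11], [-81.47, 261.47], [9.98, 163.14], [-165.26, 165.26]. Speed limits (degrees/s): [136.94, 136.94, 180, 180, 180, 180].

### API

Orientations are given as a 3x3 rotation matrix whose columns are the frame's x, y, z axes.
In Python, from rig import env, get_image, job, spotter gives the robot as it stands. The module is installed in compiled form; this text tells all that it offers.
- The arm moves only by the shell command python3 -m creep 'ROWS' [FORCE]. ROWS is text: rows parted by semicolons, each of 7 numbers parted by spaces: the turn, a rotation vector about the tool's x, y, z in units of 8 degrees (1.0 is 8 degrees), then the shift along the tool's x, y, z in units of 30 mm (1.0 is 30 mm), then the finger opening in mm, from 0 to 85.4. A call has 1 to 12 rows; each row is the pose to reach, as a shift and turn from the pose commanded when the call began, along the tool's axes at that moment; what a row does not reach only later rows make up. A row lasts 1/10 s, in which the tool goes at most 50 mm and 8.59 degrees, less where a joint would pass 70% of its speed; a pose out of reach is approached as far as the arm can. A call with a gripper value outside its range is refused whole. The fingers move at their own pace and stop on an object; FORCE is the grip in N (left out, the last holds). Time passes only in rows, so rows that repeat a pose let the fingers close. It gives the time, the measured TCP pose, the force, the opening and the grip force at its end, in the units of the state.
- env.observe(): the state, without advancing time (a new reading comes with each control period).
- get_image(name): name is "scene" or "top" or "wrist"; returns a dict with "image" (384x512x3 uint8, blue, green, red), "depth" (384x512 float32, m along the optical axis (not along the pixel's ray), 0 where there is no reading), "intrinsics" (3x3 intrinsics, pixels), "view" (4x4, takes a point from world to camera coordinates). Camera axes: x right, y up, looking along -z (the intrinsics and any distortion apply to the point x, -y, -z); pixel columns grow to the right and rows downward; lengths in m; the calibration is good to about 2 mm. The wrist camera is an equidistant fisheye: a pixel r from the principal point sees the ray r / f radians off the axis. A picture is of the moment at which its call begins.
- job.close_job(): hands the job in; it is judged then, once.
Trained networks look in a picture, given as the dict that the camera call returned (one of the last four; its "shot" number tells which), for a name from the list of things; names that differ only in an ending like _2 or _b are one class to them, and where a whole thing is asked for, a point or a joint stands for the part that bears it (a point fixed in the world has none). Each returns a list of dicts, best first, with "p" (0 to 1); they miss things now and then, are a little off and sometimes report something else, mostly with a low value. They report only what shows in the picture. A call takes as long as a camera call.
- spotter.boxes_of(label, picture): "xy" ([column, row] in pixels, amid what is visible of it).
The state is a dict: "time_s": time; "q": joint angles; "qvel": joint speeds; "joint_efforts": joint torques, N m; "position": TCP position; "tool_rot": TCP orientation; "ft_force": force on the tool from outside, world axes, zero at the start; "wrist_torque": the same for the moment, N m; "grip_width": finger opening in m; "gripper_force": force on a finger pad.
Only numpy, scipy, OpenCV 4.12 (cv2) and the standard library are available. Lean on these libraries where they do the work, as an engineer would, in place of code of your own. Each camera call takes 0.05 s, during which the arm holds its last target. There are 200 camera calls.

### The job

The brush carriage on the plate-banding rail is clamped in the wrong place for the next band. Swing its red lever open by a quarter turn, until it lies along the rail, slide the carriage until its white pointer lines up with the green mark (not the yellow or the blue one), then swing the lever fully back to lock it there and let go.

Things in the scene. Friction and masses are not known exactly. Their poses are not given: they have to be found in the camera images.
- lever (a joint): Red clamp lever, turning about an upright pivot amid the grey carriage. 0 = locked: points square off the rail to the robot's side (carriage -x), the clamp holding about 40 N or more. Turns counter-clockwise seen from above to a stop at 1.57 rad = open: lies along the rail to carriage -y. Clamp free above 0.7; stays where left; 1 to 3 N at the knob swings it.
- lever_knob (a point): Point on the axis of the upright round red knob at the lever's free end, 80 mm (horizontally) from the pivot. The knob, 22 mm in diameter, spins freely on the lever, so it can be held while the lever swings; its top is 16 mm above this point (108 mm above the table), graspable down to 20 mm below it, where the 12 mm thick arm begins. Axes turn with the lever: x from knob to pivot, z up.
- pointer (a point): Tip of the carriage's white pointer, 8 mm wide, 35 mm above the table. y: along the rail, the only way it slides (240 mm, 5 N, from near the -y end); x: away from the robot, jig turned up to 15 deg. Lever pivot: 52 mm to -x. Grey block 56 x 94 mm (x, y), top at 56 mm; 18 mm square black post, 52 mm to -x and 34 to +y of the tip, top at 114 mm. Slide it by post or opened lever's knob.
- mark_green: Green mark, a fixed tile 26 x 10 x 6 mm (10 along the rail) on the white strip beside the rail, just beyond the pointer's tip, 50 to 230 mm to the pointer's +y at the start. Origin: centre of its underside, 18 mm above the table; axes as the rail's. Yellow and blue tiles of the same shape lie on the same strip, in any order. A brush arm 82 mm above the table runs from the black post over them.

How it is judged:
By the outcome, as a careful person would: the job done as asked, in the order asked, and still so for the second after the job is handed in, with the robot touching nothing.
It also fails if it takes over 48 s, if anything falls off the work surface, if the arm or the gripper's body presses on something with over 40 N, if the wrist force passes 120 N, or if a joint passes its speed limit or range.

## Working session

There is one attempt and no reset: what is moved stays moved. The work goes in short steps, Python scripts to look and compute and a shell command to move; the robot and the scene stay as the last step left them, time stands still between calls to the robot, and variables do not carry over. Pictures are saved under pics/ and viewed, at most 10 in all, crops included, and the job is handed in when it is done.

```bash
mkdir -p pics
cat > h.py <<'E'
import numpy as np, cv2
from rig import env,get_image,job,spotter
def pix2w(p,c,r,z=None):
    K=p["intrinsics"];V=np.linalg.inv(p["view"])
    d=np.array([(c-K[0,2])/K[0,0],-(r-K[1,2])/K[1,1],-1.])
    if z is None:
        return (V@np.r_[d*p["depth"][int(round(r)),int(round(c))],1])[:3]
    o=V[:3,3];w=V[:3,:3]@d
    return o+w*(z-o[2])/w[2]
E
python3 - <<'E'
from h import *
s=env.observe();print(env.pinch_z,s["time_s"],s["position"],s["tool_rot"],s["grip_width"])
for n in("top","scene"):
    p=get_image(n);cv2.imwrite(f"pics/{n}0.png",p["image"])
    for l in("lever","lever_knob","pointer","mark_green"):
        for b in spotter.boxes_of(l,p)[:2]:
            c,r=b["xy"];print(n,l,b["p"],b["xy"],pix2w(p,c,r))
E
```

```text
0.1547 0.0 [0.21657187 0.50551847 0.40410355] [[-9.19185684e-01  3.93823457e-01 -8.74079637e-04]
 [ 3.93824286e-01  9.19184969e-01 -1.19329131e-03]
 [ 3.33494758e-04 -1.44109007e-03 -9.99998906e-01]] 0.08547033602195919
top lever 0.98 [278.7, 213.0] [ 0.55144542 -0.07233914  0.06787096]
top lever_knob 0.72 [277.7, 217.9] [ 0.54311709 -0.07043113  0.06951758]
top pointer 0.62 [270.7, 194.8] [ 0.5821575  -0.05901823  0.0677918 ]
scene lever 0.93 [186.4, 215.7] [ 0.5352536  -0.07564159  0.07049609]
scene lever_knob 0.76 [184.6, 216.4] [ 0.53293811 -0.07718019  0.06809797]
scene pointer 0.73 [215.1, 236.1] [ 0.5848807  -0.07163033  0.06911049]
```

View pics/top0.png

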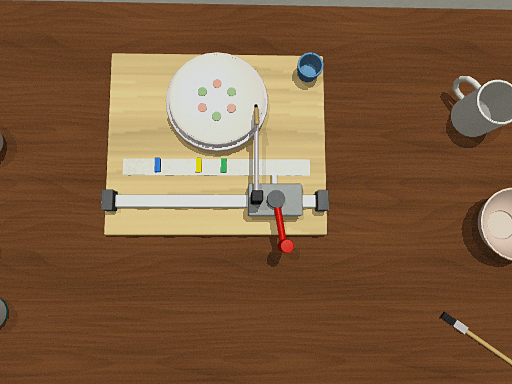

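View pics/scene0.png

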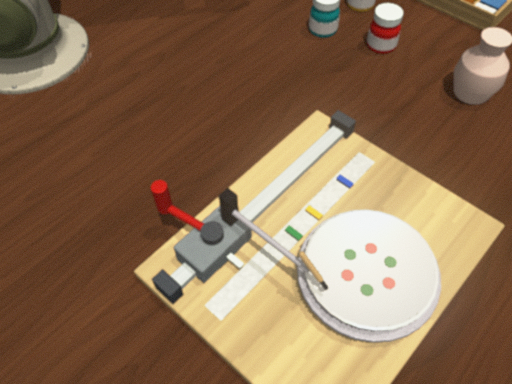

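The top view (up = +x, left = +y) shows the knob at (287,246), the pivot at (276,199), the post at (257,197) and the pointer tip near (274,177). The green tile is at (223,165), yellow at (198,165) and blue at (157,165). The scene view shows the same order, with green nearest the carriage. Next I measure these by colour.

```bash
cat > m.py <<'E'
from h import *
def blobs(p,lo,hi,roi):
    c0,r0,c1,r1=roi
    m=cv2.inRange(cv2.cvtColor(p["image"],cv2.COLOR_BGR2HSV),lo,hi)[r0:r1,c0:c1]
    ys,xs=np.nonzero(m);return xs+c0,ys+r0
def cen(x,y): return x.mean(),y.mean()
E
python3 - <<'E'
from m import *
p=get_image("top")
T={}
for n,lo,hi,roi in(("blue",(100,120,60),(125,255,255),(130,150,180,180)),("yel",(20,150,100),(32,255,255),(185,155,210,176)),("green",(45,100,60),(85,255,255),(212,155,235,176))):
    x,y=blobs(p,lo,hi,roi);T[n]=pix2w(p,*cen(x,y),z=.024);print(n,len(x),cen(x,y),T[n])
d=T["blue"]-T["green"];print("rail yaw(deg of y axis)",np.degrees(np.arctan2(-d[0],d[1])))
x,y=blobs(p,(0,150,60),(8,255,255),(265,195,305,262));
P=np.array([pix2w(p,a,b) for a,b in zip(x,y)]);k=P[:,2]>.1
print("knob top",k.sum(),pix2w(p,x[k].mean(),y[k].mean(),z=.108), P[k].mean(0))
g=[pix2w(p,276,199),pix2w(p,257,197)];print("pivot,post",g)
print(pix2w(p,276,199,z=g[0][2]))
# rail edges
for c in(130,170,210,240):
    col=p["image"][185:215,c].astype(int).sum(1);rr=np.nonzero(col>520)[0]+185;print(c,rr.min(),rr.max(),pix2w(p,c,rr.mean()))
print(p["image"][170:186,268:281].sum(2)//3)
cv2.imwrite("pics/crop1.png",cv2.resize(p["image"][150:260,200:330],None,fx=6,fy=5,interpolation=2))
E
```

```text
blue 73 (np.float64(157.12328767123287), np.float64(164.32876712328766)) [0.64134636 0.14190594 0.024     ]
yel 84 (np.float64(198.5), np.float64(164.5)) [0.64161553 0.06768356 0.024     ]
green 75 (np.float64(223.09333333333333), np.float64(164.66666666666666)) [0.64165708 0.02333656 0.024     ]
rail yaw(deg of y axis) 0.15014700547221269
knob top 155 [ 0.49792189 -0.07994347  0.108     ] [ 0.49775752 -0.07867042  0.11954312]
pivot,post [array([ 0.57523419, -0.06809439,  0.06627375]), array([ 0.57332834, -0.03360101,  0.11298316])]
[ 0.57523419 -0.06809439  0.06627375]
130 185 214 [0.57769803 0.18552274 0.03306299]
170 185 214 [0.57682509 0.11599123 0.03132214]
210 185 214 [0.57571463 0.04554342 0.03181106]
240 185 214 [ 0.57637174 -0.00749942  0.03116367]
[[215 218 217 218 217 217 217 214 213 217 216 216 213]
 [218 216 214 214 218 217 217 216 211 215 215 217 215]
 [217 213 214 214 219 218 217 218 216 215 215 214 216]
 [216 217 217 214 220 218 217 218 216 215 216 218 217]
 [220 222 225 224 222 220 219 218 219 219 219 219 217]
 [172 177 131 128 227 223 220 220 206 155 203 201 202]
 [177 184 106  99 204 221 221 223 196 151 178 178 175]
 [175 185 114 107 204 222 218 223 193 151 175 176 175]
 [178 185 110 103 202 223 221 222 214 152 172 176 174]
 [179 190 119 109 201 225 219 221 214 154 180 177 177]
 [183 192 119 111 203 224 220 222 213 159 184 184 184]
 [185 193 115 112 203 224 221 221 214 161 182 184 184]
 [189 196 121 114 207 231 228 230 219 164 187 188 184]
 [152 155 104  99 144 180 176 177 178 130 145 149 148]
 [149 155 155 149 150 151 148 145 147 144 147 150 149]
 [169 168 166 167 166 164 164 162 163 166 167 165 166]]
```

View pics/crop1.png

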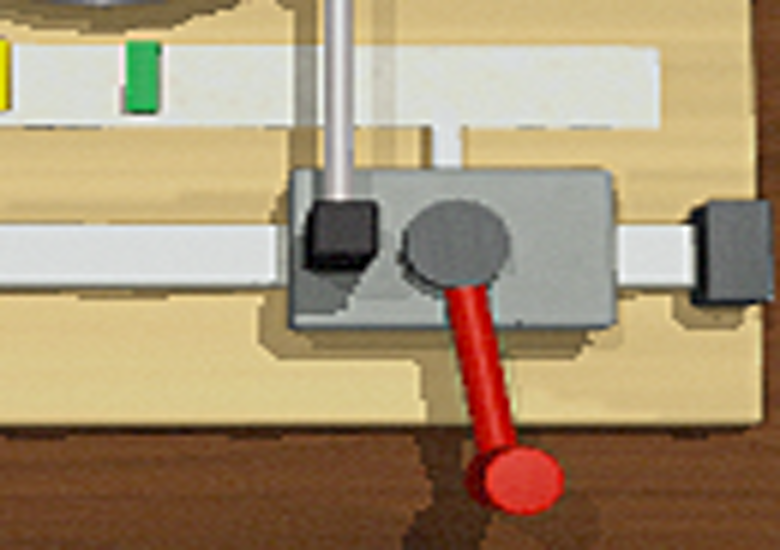

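```bash
python3 -m creep '0 0 -1 -1.5 -1.4 0 50;0 0 -2 -3 -2.8 .5 50;0 0 -2.9 -4.5 -4.2 1 50;0 0 -2.9 -6 -5.6 1.5 50;0 0 -2.9 -7.5 -7 2 50;0 0 -2.9 -9 -8.2 2.4 50;0 0 -2.9 -10.5 -9.4 2.8 50;0 0 -2.9 -12 -10.7 3 50;0 0 -2.9 -13.5 -12 3.1 50;0 0 -2.9 -15 -13.2 3.1 50;0 0 -2.9 -16.3 -14.25 3.1 50;0 0 -2.9 -16.3 -14.25 3.1 50'; python3 -m creep '0 0 0 0 0 0 50;0 0 0 0 0 0 50'
python3 - <<'E'
from m import *
s=env.observe();print(s["time_s"],s["position"],s["tool_rot"],s["grip_width"])
p=get_image("top")
print("pointer",pix2w(p,274.2,178,z=.035))
p=get_image("wrist");cv2.imwrite("pics/w1.png",p["image"])
K=p["intrinsics"];V=np.linalg.inv(p["view"])
x,y=blobs(p,(0,150,40),(8,255,255),(0,0,512,384));print(len(x),K.tolist(),V.round(4).tolist())
for b in spotter.boxes_of("lever_knob",p)[:2]: print(b)
E
```

```text
time_s: 1.75
position: [0.4684, -0.024, 0.3155]
tool_rot: [[-1.0, 0.0, 0.0], [0.0, 1.0, -0.0], [-0.0, -0.0, -1.0]]
ft_force: [1.3, 1.1, -0.7]
grip_width: 0.05
gripper_force: 0.0
time_s: 1.95
position: [0.468, -0.0226, 0.3152]
tool_rot: [[-1.0, 0.002, -0.001], [0.002, 1.0, 0.0], [0.001, 0.0, -1.0]]
ft_force: [-0.0, 0.1, -0.8]
grip_width: 0.05
gripper_force: 0.0
1.95 [ 0.46796698 -0.02259846  0.31516884] [[-9.99997777e-01  2.01934733e-03 -6.06873804e-04]
 [ 2.01914282e-03  9.99997905e-01  3.37410056e-04]
 [ 6.07553881e-04  3.36183941e-04 -9.99999759e-01]] 0.05002887636013062
pointer [ 0.61611788 -0.06819576  0.035     ]
857 [[297.3186396354542, 0.0, 255.8609138223192], [0.0, 297.3186396354542, 189.55815139415301], [0.0, 0.0, 1.0]] [[-0.0, -0.9588, -0.2842, 0.3945], [1.0, -0.0, -0.0, -0.0214], [0.0, -0.2842, 0.9588, 0.2847], [0.0, 0.0, 0.0, 1.0]]
{'xy': [174.3, 250.6], 'p': 0.86}
```

View pics/w1.png

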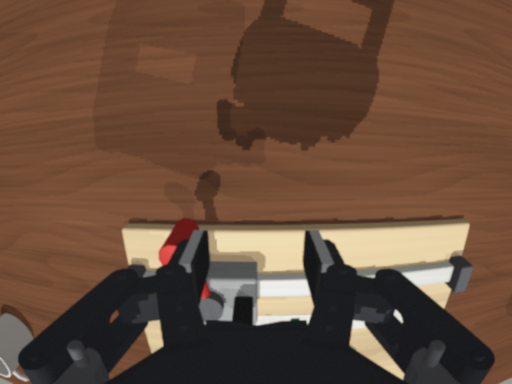

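The wrist view shows the knob as a red cylinder from (190,225) to its top at about (170,257), left of the fingers. I check this against the top-camera estimate, with the scene view as a second check.

Run:
```python
from m import *
p=get_image("wrist");K=p["intrinsics"];V=p["view"]
def proj(w):
    c=V@np.r_[w,1];v=np.array([c[0],-c[1],-c[2]]);t=np.arctan2(np.hypot(v[0],v[1]),v[2]);a=np.arctan2(v[1],v[0])
    return K[0,2]+K[0,0]*t*np.cos(a),K[1,2]+K[1,1]*t*np.sin(a)
for z in(.108,.072): print("wrist pred",z,proj([.498,-.080,z]))
q=get_image("scene");x,y=blobs(q,(0,150,40),(8,255,255),(140,170,215,240));
print(x.min(),x.max(),y.min(),y.max())
W=np.array([pix2w(q,a,b) for a,b in zip(x,y)]);k=(W[:,2]>.08);print(k.sum(),W[k].min(0),W[k].max(0),np.percentile(W[k],[10,50,90],axis=0))
for h in (.108,.119): print(pix2w(q,159,183.5,z=h))
a=cv2.resize(p["image"][210:290,140:240],None,fx=4,fy=4);b=cv2.resize(q["image"][170:270,145:255],None,fx=4,fy=4)[:320]
cv2.imwrite("pics/c2.png",np.hstack([a,b]))
```

```text
wrist pred 0.108 (np.float64(171.1369626265692), np.float64(259.20912192079436))
wrist pred 0.072 (np.float64(182.39943822449348), np.float64(237.29469487711208))
140 202 170 229
371 [ 0.48606766 -0.26375845  0.08022931] [ 0.84531088 -0.07183525  0.62943824] [[ 0.49236818 -0.09177223  0.08492103]
 [ 0.50143796 -0.08458888  0.105721  ]
 [ 0.50644571 -0.07603731  0.1092506 ]]
[ 0.4936771 -0.0784147  0.108    ]
[ 0.50109499 -0.08232462  0.119     ]
```

View pics/c2.png

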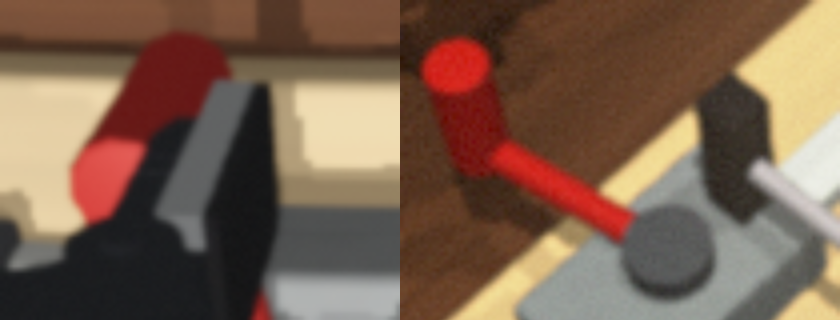

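The crop confirms the upright knob: its top lies at about (168,255) in the wrist view and (161,187) in the scene view, which agrees with (0.498, -0.080). Now I descend and grip.

```bash
python3 -m creep '0 0 0 -.5 -.95 0 50;0 0 0 -1 -1.9 0 50;0 0 0 -1 -1.9 0 50;0 0 0 -1 -1.9 .6 50;0 0 0 -1 -1.9 1.2 50;0 0 0 -1 -1.9 1.8 50;0 0 0 -1 -1.9 2.27 50;0 0 0 -1 -1.9 2.27 50;0 0 0 -1 -1.9 2.27 50;0 0 0 -1 -1.9 2.27 10;0 0 0 -1 -1.9 2.27 10;0 0 0 -1 -1.9 2.27 10' 25; python3 -m creep '0 0 0 0 0 0 10;0 0 0 0 0 0 10;0 0 0 0 0 0 10;0 0 0 0 0 0 10'
```

```text
time_s: 3.4
position: [0.4979, -0.0788, 0.2481]
tool_rot: [[-1.0, -0.0, 0.001], [-0.0, 1.0, -0.001], [-0.001, -0.001, -1.0]]
ft_force: [-1.8, -0.3, 5.3]
grip_width: 0.0212
gripper_force: 26.6
time_s: 3.8
position: [0.4979, -0.0789, 0.2481]
tool_rot: [[-1.0, 0.0, 0.001], [0.0, 1.0, -0.001], [-0.001, -0.001, -1.0]]
ft_force: [-1.4, 0.2, 5.8]
grip_width: 0.0212
gripper_force: 26.7
```

```bash
python3 -m creep '0 0 0 -.06 -.28 0 10;0 0 0 -.13 -.55 0 10;0 0 0 -.25 -.8 0 10;0 0 0 -.38 -1.05 0 10;0 0 0 -.54 -1.28 0 10;0 0 0 -.72 -1.49 0 10;0 0 0 -.93 -1.68 0 10;0 0 0 -1.15 -1.84 0 10;0 0 0 -1.4 -1.99 0 10;0 0 0 -1.64 -2.11 0 10;0 0 0 -1.64 -2.11 0 10;0 0 0 -1.64 -2.11 0 10'
```

```text
time_s: 5.0
position: [0.5475, -0.1421, 0.2481]
tool_rot: [[-1.0, 0.0, 0.003], [0.0, 1.0, -0.0], [-0.003, -0.0, -1.0]]
ft_force: [1.9, 1.8, 4.9]
grip_width: 0.0211
gripper_force: 26.7
```

```bash
python3 -m creep '0 0 0 -.25 -.08 0 10;0 0 0 -.54 -.15 0 10;0 0 0 -.8 -.18 0 10;0 0 0 -1 -.19 0 10;0 0 0 -1 -.19 0 10;0 0 0 -1 -.19 0 10'; python3 -m creep '0 0 0 -.08 0 0 10;0 0 0 -.08 0 0 10;0 0 0 -.08 0 0 10'
python3 - <<'E'
from m import *
p=get_image("top");cv2.imwrite("pics/t2.png",cv2.resize(p["image"][140:260,200:360],None,fx=5,fy=5,interpolation=2))
E
```

```text
time_s: 5.6
position: [0.5773, -0.1476, 0.2481]
tool_rot: [[-1.0, -0.0, 0.001], [-0.0, 1.0, -0.0], [-0.001, -0.0, -1.0]]
ft_force: [0.8, 1.2, 6.4]
grip_width: 0.0212
gripper_force: 26.8
time_s: 5.9
position: [0.5786, -0.1477, 0.2479]
tool_rot: [[-1.0, -0.0, -0.003], [-0.0, 1.0, 0.0], [0.003, 0.0, -1.0]]
ft_force: [-8.1, -0.1, 10.4]
grip_width: 0.0215
gripper_force: 27.2
```

View pics/t2.png

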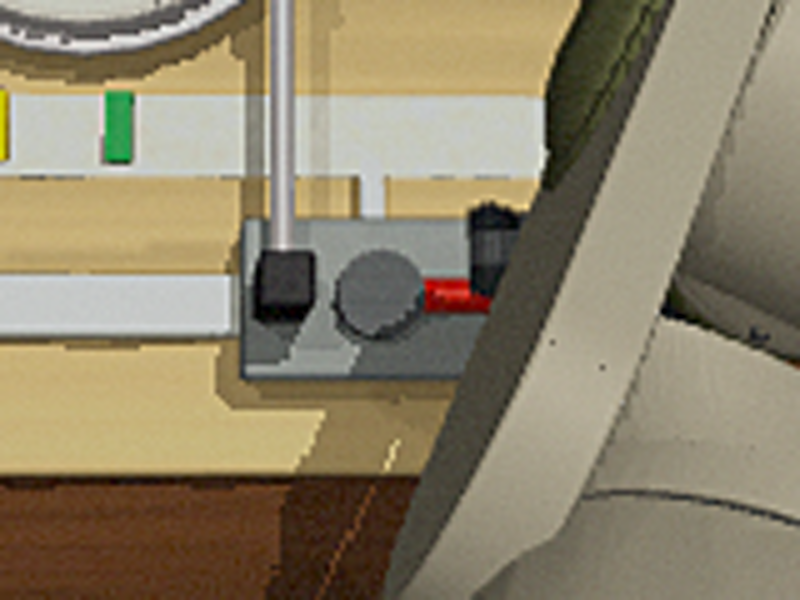

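The lever lies along the rail against its stop, with about 8 N felt there. The pointer is at column 274.4 and green at 223.8, so the slide is about 91 mm. I start with 87 mm and then look again.

```bash
python3 -m creep '0 0 0 .06 .2 0 10;0 0 0 .06 .5 0 10;0 0 0 .06 .8 0 10;0 0 0 .06 1.1 0 10;0 0 0 .06 1.4 0 10;0 0 0 .06 1.7 0 10;0 0 0 .06 2 0 10;0 0 0 .06 2.3 0 10;0 0 0 .06 2.6 0 10;0 0 0 .06 2.8 0 10;0 0 0 .06 2.9 0 10;0 0 0 .06 2.9 0 10' 40; python3 -m creep '0 0 0 0 0 0 10;0 0 0 0 0 0 10'
cat > a.py <<'E'
import sys
from m import *
p=get_image("top");I=p["image"];G=I.astype(int).sum(2)/3
x,y=blobs(p,(45,100,60),(85,255,255),(205,150,240,176));gc=x.mean()
g=pix2w(p,gc,y.mean(),z=.024);print("green",gc,y.mean(),len(x),g)
print(G[172:186,214:236].astype(int))
cv2.imwrite("pics/"+sys.argv[1],cv2.resize(I[145:220,180:280],None,fx=7,fy=7,interpolation=2))
E
python3 a.py t3.png
```

```text
time_s: 7.15
position: [0.5775, -0.0609, 0.2481]
tool_rot: [[-1.0, -0.0, 0.0], [-0.0, 1.0, -0.001], [-0.0, -0.001, -1.0]]
ft_force: [-2.0, -1.0, 7.2]
grip_width: 0.0211
gripper_force: 39.1
time_s: 7.35
position: [0.5775, -0.061, 0.2481]
tool_rot: [[-1.0, -0.0, 0.0], [-0.0, 1.0, -0.001], [-0.0, -0.001, -1.0]]
ft_force: [-3.0, -1.5, 7.4]
grip_width: 0.0212
gripper_force: 39.1
green 222.59322033898306 164.23728813559322 59 [0.6424393  0.02424775 0.024     ]
[[191 190 186 182 205 211 134 103  53 155 150  26  43  49 168 167 165 162
  157 162 160 164]
 [191 192 190 186 206 208 206 209 212 218 191  36  27 113 170 162 160 159
  158 163 161 158]
 [199 199 202 196 209 209 209 210 212 217 231  41  27 159 169 164 160 161
  164 161 161 161]
 [122 124 120 162 172 180 179 179 176 164 233  30  71 166 165 161 161 161
  162 164 164 162]
 [138 144 141 143 144 162 161 159 158 157 227  72 161 166 162 162 161 162
  162 162 161 159]
 [144 145 147 147 143 164 161 162 162 159 225 135 157 165 163 161 159 160
  163 161 160 160]
 [142 145 145 147 146 163 163 164 157 160 221 142 159 165 161 161 162 164
  162 161 162 160]
 [147 149 148 147 144 165 162 164 162 159 220 141 160 159 162 160 160 163
  164 160 165 161]
 [148 149 150 145 166 168 168 168 169 165 201 149 163 162 162 160 159 162
  160 163 163 165]
 [151 153 153 146 170 168 172 174 112 170 159 161 160 161 165 163 161 163
  160 163 160 159]
 [156 156 159 155 177 179 175 181 108 134 151 162 161 164 160 164 163 161
  161 161 163 161]
 [117 119 118 118 124 125 126 129  95  82 163 166 162 164 164 163 160 162
  163 161 161 163]
 [142 146 148 148 152 145 145 149 145 155 163 162 162 158 162 164 161 162
  159 162 162 161]
 [152 155 157 153 153 152 155 151 133 155 163 163 162 164 161 162 162 162
  160 161 163 163]]
```

View pics/t3.png

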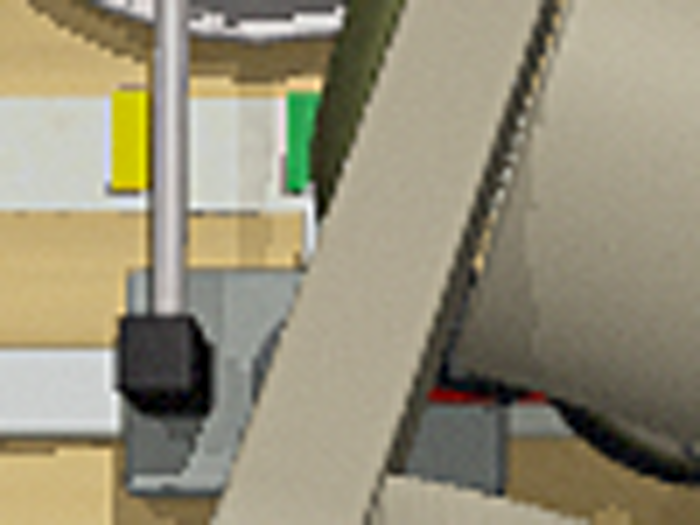

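The pointer's left edge is at about column 223.4 against the tile's left edge at 221.0, so about 4.5 mm remain. I slide that, then release and lift clear for an open look.

```bash
python3 -m creep '0 0 0 0 .08 0 10;0 0 0 0 .15 0 10;0 0 0 0 .15 0 10;0 0 0 0 .15 0 10'; python3 -m creep '0 0 0 0 0 0 50;0 0 0 0 0 0 50;0 0 0 0 0 0 50;0 0 0 0 0 0 50;0 0 0 0 0 -1 50;0 0 0 0 0 -2 50;0 0 0 1.5 -1.5 -2.5 50;0 0 0 3 -3 -2.5 50;0 0 0 4 -4.5 -2.5 50;0 0 0 4 -6 -2.5 50;0 0 0 4 -6 -2.5 50;0 0 0 4 -6 -2.5 50'
python3 a.py t4.png; python3 -c "
from h import *;print(env.observe()['position'],env.observe()['time_s'])"
```

```text
time_s: 7.8
position: [0.5775, -0.0568, 0.2481]
tool_rot: [[-1.0, -0.0, 0.0], [-0.0, 1.0, -0.001], [-0.0, -0.001, -1.0]]
ft_force: [-3.5, -2.9, 7.2]
grip_width: 0.021
gripper_force: 39.2
time_s: 9.0
position: [0.4568, -0.2389, 0.3223]
tool_rot: [[-1.0, 0.004, 0.0], [0.004, 1.0, -0.001], [-0.0, -0.001, -1.0]]
ft_force: [0.7, 1.0, -0.3]
grip_width: 0.0503
gripper_force: 0.0
green 223.08955223880596 163.86567164179104 67 [0.64312966 0.02335762 0.024     ]
[[203 201 217 214 218 222 134 206 225 223 226 203 161 223 219 218 216 217
  216 217 218 216]
 [206 203 219 216 215 221 214 222 220 219 223 221 218 223 221 220 219 216
  212 215 216 216]
 [217 214 226 223 223 223 222 225 221 217 221 220 207 208 224 222 222 221
  218 218 220 221]
 [134 130 155 194 181 194 130 202 222 220 220 211 168 174 182 192 192 188
  189 189 191 192]
 [155 153 173 177 173 180 101 201 224 219 222 210 155 154 156 176 173 174
  173 176 175 174]
 [158 157 177 175 177 179  95 206 224 220 223 212 150 153 173 175 179 174
  172 174 171 171]
 [159 153 176 172 176 183  97 206 222 220 221 214 150 153 178 172 175 175
  172 174 176 177]
 [160 155 179 178 178 183 103 205 225 220 222 215 155 158 177 178 177 177
  178 178 180 177]
 [164 158 185 177 181 184 102 206 223 220 222 214 159 158 181 179 180 181
  181 178 178 179]
 [166 158 184 181 185 187 102 209 223 221 225 215 161 159 186 181 182 185
  182 183 183 183]
 [168 169 189 191 190 194 111 239 233 230 231 221 163 168 191 189 188 188
  189 191 187 189]
 [130 131 138 140 137 138 106 157 152 154 148 151 120 126 138 134 134 132
  130 132 129 131]
 [160 161 161 160 158 157 156 154 155 151 154 155 155 155 155 154 158 158
  157 157 154 156]
 [169 169 166 164 167 167 165 161 163 162 163 166 165 162 166 165 166 165
  164 166 165 165]]
[ 0.45724963 -0.23727736  0.32218659] 9.05
```

View pics/t4.png

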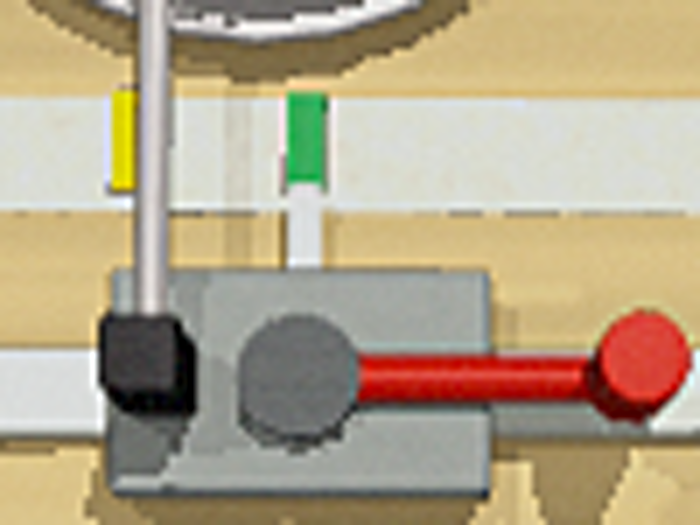

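The clear view shows the pointer centred at column 223.0, directly under the green tile at 223.1. Allowing for the height difference, it is within about 0.5 mm. The lever is still open, so I re-grip the knob at the same place and swing it back.

```bash
python3 -m creep '0 0 0 -1.4 1.5 0 50;0 0 0 -2.8 3 0 50;0 0 0 -4 4.5 0 50;0 0 0 -4 6 0 50;0 0 0 -4 6 0 50;0 0 0 -4 6 0 50;0 0 0 -4 6 .8 50;0 0 0 -4 6 1.6 50;0 0 0 -4 6 2.2 50;0 0 0 -4 6 2.5 50;0 0 0 -4 6 2.5 50;0 0 0 -4 6 2.5 50'; python3 -m creep '0 0 0 0 0 0 30;0 0 0 0 0 0 10;0 0 0 0 0 0 10;0 0 0 0 0 0 10;0 0 0 0 0 0 10;0 0 0 0 0 0 10' 20
```

```text
time_s: 10.25
position: [0.5778, -0.0564, 0.2481]
tool_rot: [[-1.0, -0.0, 0.001], [-0.0, 1.0, -0.0], [-0.001, -0.0, -1.0]]
ft_force: [-0.5, 0.2, 0.0]
grip_width: 0.0499
gripper_force: 0.0
time_s: 10.85
position: [0.5778, -0.0564, 0.2482]
tool_rot: [[-1.0, -0.0, 0.002], [-0.0, 1.0, -0.001], [-0.002, -0.001, -1.0]]
ft_force: [-1.0, -0.2, 6.2]
grip_width: 0.0215
gripper_force: 22.8
```

```bash
python3 -m creep '0 0 0 .23 .01 0 10;0 0 0 .46 .04 0 10;0 0 0 .69 .09 0 10;0 0 0 .91 .16 0 10;0 0 0 1.13 .25 0 10;0 0 0 1.33 .36 0 10;0 0 0 1.53 .48 0 10;0 0 0 1.71 .62 0 10;0 0 0 1.89 .78 0 10;0 0 0 2.04 .95 0 10;0 0 0 2.04 .95 0 10;0 0 0 2.04 .95 0 10'; python3 -m creep '0 0 0 .14 .19 0 10;0 0 0 .27 .38 0 10;0 0 0 .38 .58 0 10;0 0 0 .47 .8 0 10;0 0 0 .54 1.02 0 10;0 0 0 .59 1.25 0 10;0 0 0 .62 1.48 0 10;0 0 0 .63 1.72 0 10;0 0 0 .63 1.78 0 10;0 0 0 .63 1.78 0 10'
```

```text
time_s: 12.05
position: [0.5162, -0.0276, 0.2481]
tool_rot: [[-1.0, -0.0, 0.0], [-0.0, 1.0, -0.0], [-0.0, -0.0, -1.0]]
ft_force: [-2.4, -1.3, 9.2]
grip_width: 0.0216
gripper_force: 23.1
time_s: 13.05
position: [0.4976, 0.0248, 0.2482]
tool_rot: [[-1.0, -0.001, 0.001], [-0.001, 1.0, -0.004], [-0.001, -0.004, -1.0]]
ft_force: [-2.9, -11.2, 10.1]
grip_width: 0.0214
gripper_force: 23.3
```

About 11 N at the knob shows it has reached the locked stop. I release, retreat and check.

```bash
python3 -m creep '0 0 0 0 -.03 0 50;0 0 0 0 -.03 0 50;0 0 0 0 -.03 0 50;0 0 0 0 -.03 0 50;0 0 0 0 -.03 -1 50;0 0 0 0 -.03 -2 50;0 0 0 1.5 -1.5 -2.5 50;0 0 0 2 -3 -2.5 50;0 0 0 2 -4.5 -2.5 50;0 0 0 2 -6 -2.5 50;0 0 0 2 -7 -2.5 50;0 0 0 2 -7 -2.5 50'
python3 a.py t5.png|head -12
python3 - <<'E'
from m import *
p=get_image("top");x,y=blobs(p,(0,150,60),(8,255,255),(205,195,265,262))
P=np.array([pix2w(p,a,b) for a,b in zip(x,y)]);k=P[:,2]>.1;print(pix2w(p,x[k].mean(),y[k].mean(),z=.108),env.observe()["time_s"])
E
```

```text
time_s: 14.25
position: [0.4375, -0.1876, 0.3222]
tool_rot: [[-1.0, 0.004, 0.0], [0.004, 1.0, -0.001], [-0.0, -0.001, -1.0]]
ft_force: [-0.1, -0.8, -0.0]
grip_width: 0.0501
gripper_force: 0.0
green 223.08955223880596 163.86567164179104 67 [0.64312966 0.02335762 0.024     ]
[[205 218 215 217 215 219 158 224 224 224 231 118 163 224 219 219 217 215
  214 214 216 215]
 [205 220 216 215 215 219 215 223 220 220 226 192 222 223 220 218 218 218
  217 213 217 217]
 [213 229 226 222 221 222 220 221 219 221 225 185 210 209 224 222 223 220
  218 218 219 221]
 [132 153 149 192 180 193 152 225 217 219 226 174 172 174 178 190 191 190
  189 192 188 188]
 [154 173 170 175 173 174 135 225 221 219 227 162 156 156 154 175 172 174
  172 172 174 174]
 [157 178 177 174 175 174 136 227 221 220 229 159 155 158 176 173 176 174
[0.49816586 0.01063939 0.108     ] 14.35
```

View pics/t5.png

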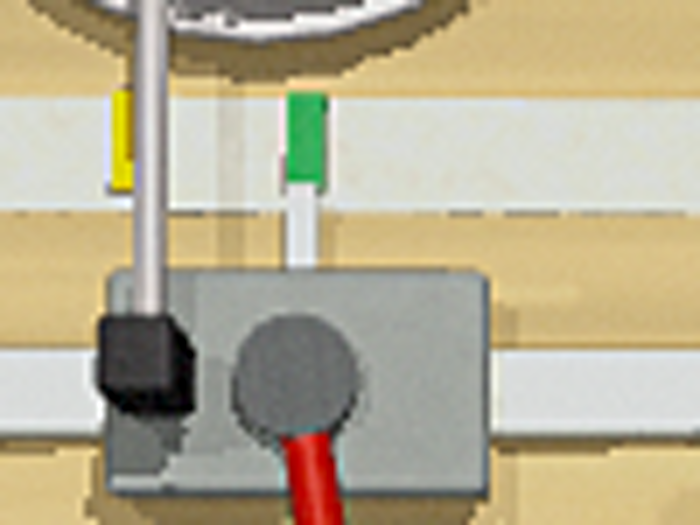

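The pointer has stayed on the green mark, centred at column 222.6 against 223.1. But the knob top is at y = 0.0106, about 9° short of locked, after I had held it at y = 0.0248. The fingers may have brushed it on the way out, so I go back, close it fully, and lift straight up before moving sideways.

```bash
python3 -m creep '0 0 0 -.7 1.5 0 50;0 0 0 -1.4 3 0 50;0 0 0 -2 4.5 0 50;0 0 0 -2 6 0 50;0 0 0 -2 6.55 0 50;0 0 0 -2 6.55 0 50;0 0 0 -2 6.55 0 50;0 0 0 -2 6.55 .8 50;0 0 0 -2 6.55 1.6 50;0 0 0 -2 6.55 2.2 50;0 0 0 -2 6.55 2.5 50;0 0 0 -2 6.55 2.5 50'; python3 -m creep '0 0 0 0 0 0 30;0 0 0 0 0 0 10;0 0 0 0 0 0 10;0 0 0 0 0 0 10;0 0 0 0 0 0 10' 25; python3 -m creep '0 0 0 .02 .15 0 10;0 0 0 .03 .3 0 10;0 0 0 .03 .4 0 10;0 0 0 .03 .4 0 10;0 0 0 .03 .4 0 10'; python3 -m creep '0 0 0 0 0 0 10;0 0 0 0 0 0 10'
```

```text
time_s: 15.55
position: [0.4974, 0.0115, 0.2466]
tool_rot: [[-1.0, 0.001, -0.002], [0.001, 1.0, 0.0], [0.002, 0.0, -1.0]]
ft_force: [-0.8, 0.4, -0.3]
grip_width: 0.05
gripper_force: 0.0
time_s: 16.05
position: [0.4977, 0.012, 0.2482]
tool_rot: [[-1.0, -0.0, 0.002], [-0.0, 1.0, -0.001], [-0.002, -0.001, -1.0]]
ft_force: [-2.1, -3.0, 6.3]
grip_width: 0.0212
gripper_force: 26.6
time_s: 16.55
position: [0.4968, 0.0239, 0.2482]
tool_rot: [[-1.0, -0.0, 0.002], [-0.0, 1.0, -0.001], [-0.002, -0.001, -1.0]]
ft_force: [-1.1, -4.1, 7.0]
grip_width: 0.0213
gripper_force: 26.8
time_s: 16.75
position: [0.4968, 0.0238, 0.2482]
tool_rot: [[-1.0, -0.0, 0.002], [-0.0, 1.0, -0.001], [-0.002, -0.001, -1.0]]
ft_force: [-1.6, -4.1, 7.1]
grip_width: 0.0213
gripper_force: 26.8
```

```bash
cat > k.py <<'E'
from m import *
q=get_image("scene");x,y=blobs(q,(0,150,40),(8,255,255),(120,90,270,240))
V=q["image"][y,x,2];b=V>200;print("red",len(x),x.mean(),y.mean(),"top",x[b&(y<y.min()+14)].mean(),y[b&(y<y.min()+14)].mean(),"as world",pix2w(q,x[b&(y<y.min()+14)].mean(),y[b&(y<y.min()+14)].mean(),z=.108),env.observe()["ft_force"],env.observe()["position"])
E
python3 -m creep '0 0 0 0 .04 0 10;0 0 0 0 .04 0 10;0 0 0 0 .04 0 10'; python3 k.py
python3 -m creep '0 0 0 0 .03 0 50;0 0 0 0 .03 0 50;0 0 0 0 .03 0 50;0 0 0 0 .03 0 50;0 0 0 0 .03 0 50'; python3 k.py
python3 -m creep '0 0 0 0 0 -.7 50;0 0 0 0 0 -1.4 50;0 0 0 0 0 -2.1 50;0 0 0 0 0 -2.8 50;0 0 0 0 0 -3 50;0 0 0 0 0 -3 50;0 0 0 0 0 -3 50'; python3 k.py
```

```text
time_s: 17.05
position: [0.4968, 0.0245, 0.2482]
tool_rot: [[-1.0, -0.001, 0.002], [-0.001, 1.0, -0.003], [-0.002, -0.003, -1.0]]
ft_force: [-1.2, -8.6, 6.5]
grip_width: 0.0211
gripper_force: 26.9
red 638 218.93730407523512 158.3871473354232 top nan nan as world [nan nan nan] [-2.55083478 -8.60003669  6.41084343] [0.49684278 0.02449197 0.24818897]
time_s: 17.6
position: [0.4966, 0.0264, 0.2473]
tool_rot: [[-1.0, -0.0, -0.0], [-0.0, 1.0, 0.0], [0.0, 0.0, -1.0]]
ft_force: [0.5, 0.5, -0.1]
grip_width: 0.0501
gripper_force: 0.0
red 696 216.257183908046 162.6566091954023 top nan nan as world [nan nan nan] [ 0.86078631  0.24141401 -0.19022034] [0.4965745  0.02631415 0.24725659]
time_s: 18.35
position: [0.4964, 0.0263, 0.3364]
tool_rot: [[-1.0, -0.0, -0.002], [-0.0, 1.0, 0.0], [0.002, 0.0, -1.0]]
ft_force: [-0.2, 0.0, 0.7]
grip_width: 0.0498
gripper_force: 0.0
red 918 215.218954248366 160.68082788671023 top nan nan as world [nan nan nan] [-0.60832036  0.2898746   0.77325532] [0.49644703 0.02626535 0.33621486]k.py:3: RuntimeWarning: Mean of empty slice.
  V=q["image"][y,x,2];b=V>200;print("r
[... 245 characters left out ...]
(ret / rcount)
k.py:3: RuntimeWarning: Mean of empty slice.
  V=q["image"][y,x,2];b=V>200;print("red",len(x),x.mean(),y.mean(),"top",x[b&(y<y.min()+14)].mean(),y[b&(y<y.min()+14)].mean(),"as world",pix2w(q,x[b&(y<y.min()+14)].mean(),y[b&(y<y.min()+14)].mean(),z=.108),env.observe()["ft_force"],env.observe()["position"])
  ret = ret.dtype.type(ret / rcount)
k.py:3: RuntimeWarning: Mean of empty slice.
  V=q["image"][y,x,2];b=V>200;print("red",len(x),x.mean(),y.mean(),"top",x[b&(y<y.min()+14)].mean(),y[b&(y<y.min()+14)].mean(),"as world",pix2w(q,x[b&(y<y.min()+14)].mean(),y[b&(y<y.min()+14)].mean(),z=.108),env.observe()["ft_force"],env.observe()["position"])
  ret = ret.dtype.type(ret / rcount)
```

```bash
python3 -m creep '0 0 0 1 -1.5 0 50;0 0 0 2 -3 0 50;0 0 0 2 -4.5 0 50;0 0 0 2 -6 0 50;0 0 0 2 -7 0 50;0 0 0 2 -7 0 50;0 0 0 2 -7 0 50'>/dev/null
python3 - <<'E'
from m import *
p=get_image("top");x,y=blobs(p,(0,150,60),(8,255,255),(205,195,265,262))
P=np.array([pix2w(p,a,b) for a,b in zip(x,y)]);k=P[:,2]>.1;print(pix2w(p,x[k].mean(),y[k].mean(),z=.108),k.sum(),env.observe()["time_s"])
G=p["image"].astype(int).sum(2)//3;print(G[176:180,218:229])
w=get_image("scene")
cv2.imwrite("pics/t6.png",np.hstack([cv2.resize(p["image"][150:260,190:280],None,fx=4,fy=4),cv2.resize(w["image"][110:220,200:300],None,fx=4,fy=4)]))
E
```

```text
[0.49770037 0.01062782 0.108     ] 148 19.15
[[172 175 133 227 220 221 225 165 156 156 154]
 [172 175 133 227 222 221 226 159 157 155 173]
 [174 176 139 229 220 221 228 163 154 157 176]
 [177 178 136 227 220 218 226 161 156 157 179]]
```

View pics/t6.png

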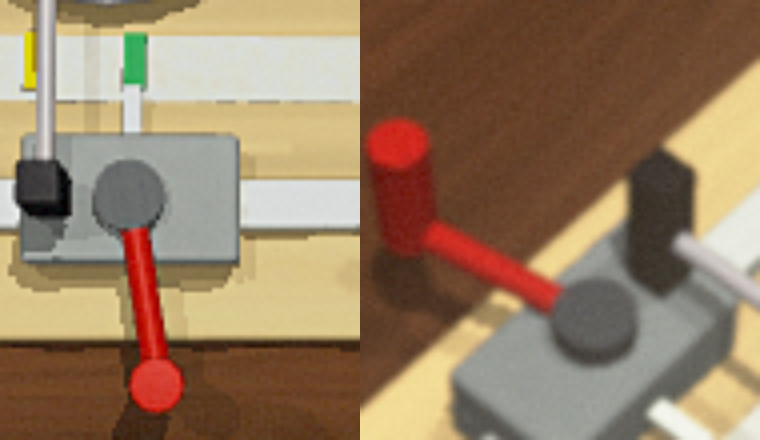

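The lever springs back to the same 9° each time, either from a real spring or because the retreating pad drags the knob. To rule out dragging, I push from the -y side with closed fingers, firmly onto the stop, then lift straight up.

```bash
python3 -m creep '0 0 0 -.7 1.5 0 0;0 0 0 -1.4 3 0 0;0 0 0 -2 4.5 0 0;0 0 0 -2 5.1 0 0;0 0 0 -2 5.1 0 0;0 0 0 -2 5.1 0 0;0 0 0 -2 5.1 .8 0;0 0 0 -2 5.1 1.6 0;0 0 0 -2 5.1 2.3 0;0 0 0 -2 5.1 2.7 0;0 0 0 -2 5.1 2.7 0;0 0 0 -2 5.1 2.7 0'; python3 -m creep '0 0 0 0 .15 0 0;0 0 0 0 .3 0 0;0 0 0 0 .45 0 0;0 0 0 0 .45 0 0;0 0 0 0 .45 0 0'; python3 -m creep '0 0 0 0 .15 0 0;0 0 0 0 .3 0 0;0 0 0 0 .4 0 0;0 0 0 0 .4 0 0;0 0 0 0 .4 0 0'
```

```text
time_s: 20.4
position: [0.4967, -0.0315, 0.2567]
tool_rot: [[-1.0, 0.001, 0.0], [0.001, 1.0, -0.0], [-0.0, -0.0, -1.0]]
ft_force: [-0.2, 0.2, 0.3]
grip_width: 0.0002
gripper_force: 0.0
time_s: 20.9
position: [0.4966, -0.017, 0.2565]
tool_rot: [[-1.0, -0.001, 0.0], [-0.001, 1.0, -0.0], [-0.0, -0.0, -1.0]]
ft_force: [0.4, 0.5, -0.6]
grip_width: -0.0
gripper_force: 0.0
time_s: 21.4
position: [0.4966, -0.0051, 0.2564]
tool_rot: [[-1.0, -0.0, 0.0], [-0.0, 1.0, 0.0], [-0.0, 0.0, -1.0]]
ft_force: [0.9, -0.5, 1.0]
grip_width: 0.0002
gripper_force: 0.5
```

```bash
for i in 1 2; do python3 -m creep '0 0 0 0 .05 0 0;0 0 0 0 .1 0 0;0 0 0 0 .1 0 0;0 0 0 0 .1 0 0'|egrep 'posi|ft_'; done
```

```text
position: [0.4966, -0.0023, 0.2564]
ft_force: [0.2, -2.8, 0.4]
position: [0.4968, 0.0001, 0.2565]
ft_force: [-0.7, -9.8, 1.4]
```

```bash
python3 -m creep '0 0 0 0 .1 0 0;0 0 0 0 .15 0 0;0 0 0 0 .15 0 0;0 0 0 0 .15 0 0;0 0 0 0 .15 0 0'|egrep 'posi|ft_'; python3 -m creep '0 0 0 0 -.15 0 0;0 0 0 0 -.2 0 0;0 0 0 0 -.2 0 0;0 0 0 0 -.2 0 0'|egrep 'posi|ft_';  python3 -m creep '0 0 0 0 0 -.8 0;0 0 0 0 0 -1.6 0;0 0 0 0 0 -2.4 0;0 0 0 0 0 -2.4 0;0 0 0 1 -1.5 -2.4 0;0 0 0 2 -3 -2.4 0;0 0 0 2 -4.5 -2.4 0;0 0 0 2 -6 -2.4 0;0 0 0 2 -6 -2.4 0;0 0 0 2 -6 -2.4 0'|egrep 'time|ft_'
python3 - <<'E'
from m import *
p=get_image("top");x,y=blobs(p,(0,150,60),(8,255,255),(205,195,265,262))
P=np.array([pix2w(p,a,b) for a,b in zip(x,y)]);k=P[:,2]>.1;print(pix2w(p,x[k].mean(),y[k].mean(),z=.108),k.sum())
G=p["image"].astype(int).sum(2)//3;print(G[177:180,218:229])
E
```

```text
position: [0.4972, 0.0028, 0.2567]
ft_force: [-0.7, -25.0, -0.4]
position: [0.4967, -0.0007, 0.2564]
ft_force: [0.1, -6.3, -0.3]
time_s: 24.1
ft_force: [0.1, 0.3, -0.3]
[0.49749782 0.01047168 0.108     ] 152
[[173 176 135 229 221 220 228 161 154 155 173]
 [174 175 135 227 221 220 228 164 154 151 175]
 [175 177 140 227 219 220 227 160 157 155 182]]
```

Run:
```python
from m import *
p=get_image("top")  # calibration only + current hub
I4=cv2.imread("pics/t4.png");h=cv2.cvtColor(I4,cv2.COLOR_BGR2HSV)
m=cv2.inRange(h,(0,150,150),(8,255,255))
top=m.copy();top[:, :600]=0
ys,xs=np.nonzero(top);f=lambda X,Y:(180+(X+.5)/7-.5,145+(Y+.5)/7-.5)
ct=cv2.minEnclosingCircle(np.c_[xs,ys].astype(np.float32));print(ct,pix2w(p,*f(*ct[0]),z=.108))
arm=cv2.inRange(h,(0,150,60),(8,255,255))
for X in(380,420,470,520,560):
    r=np.nonzero(arm[320:440,X])[0]+320;print(X,pix2w(p,*f(X,r.mean()),z=.075))
# locked now: arm
x,y=blobs(p,(0,150,60),(8,255,255),(205,195,265,262))
for R in range(212,236,4):
    s=x[y==R];print(R,pix2w(p,s.mean(),R,z=.075))
print("strip edge rows", [ (c,int(np.argmax(np.diff(p['image'][150:162,c].astype(int).sum(1)))),) for c in (135,170,240,290)])
```

```text
((644.5458984375, 357.1850280761719), 46.1824836730957) [ 0.57623368 -0.0570965   0.108     ]
380 [0.57455837 0.0030216  0.075     ]
420 [ 0.57448722 -0.00647797  0.075     ]
470 [ 0.57507706 -0.01836221  0.075     ]
520 [ 0.57448847 -0.03026281  0.075     ]
560 [ 0.5746565  -0.03979182  0.075     ]
212 [0.55224977 0.01917837 0.075     ]
216 [0.54563455 0.01746564 0.075     ]
220 [0.53902843 0.01740556 0.075     ]
224 [0.53244308 0.01569872 0.075     ]
228 [0.52587004 0.0148183  0.075     ]
232 [0.51931207 0.0139399  0.075     ]
strip edge rows [(135, 8), (170, 8), (240, 8), (290, 8)]
```

```bash
cat > arm.py <<'E'
from m import *
s=env.observe();print(s["time_s"],s["position"],s["ft_force"])
for n,roi in(("scene",(195,110,275,215)),("top",(205,195,265,262))):
    q=get_image(n);x,y=blobs(q,(0,150,40),(8,255,255),roi)
    W=np.array([pix2w(q,a,b,z=.072) for a,b in zip(x,y)]);D=np.array([pix2w(q,a,b) for a,b in zip(x,y)])
    k=(D[:,2]<.085)&(D[:,2]>.06)&(W[:,0]>.515)&(W[:,0]<.56);
    if k.sum()>8:
        c=np.polyfit(W[k,0],W[k,1],1);print(n,k.sum(),"angle",np.degrees(np.arctan(c[0])),"knob y by line",np.polyval(c,.498))
E
python3 arm.py
```

```text
24.2 [ 0.43659328 -0.17962013  0.32772056] [ 0.22432722 -0.33155501 -0.0099426 ]
scene 238 angle 10.377721348909283 knob y by line 0.003543877444105642
top 184 angle 9.123057629901785 knob y by line 0.010524567637257065
```

```bash
python3 -m creep '0 0 0 -.7 1.5 0 50;0 0 0 -1.4 3 0 50;0 0 0 -2 4.5 0 50;0 0 0 -2.03 6 0 50;0 0 0 -2.03 6.37 0 50;0 0 0 -2.03 6.37 0 50;0 0 0 -2.03 6.37 .8 50;0 0 0 -2.03 6.37 1.6 50;0 0 0 -2.03 6.37 2.3 50;0 0 0 -2.03 6.37 2.66 50;0 0 0 -2.03 6.37 2.66 25;0 0 0 -2.03 6.37 2.66 10' 40 | egrep 'posi'; python3 -m creep '0 0 0 0 0 0 10;0 0 0 0 .1 0 10;0 0 0 .02 .2 0 10;0 0 0 .03 .3 0 10;0 0 0 .03 .4 0 10;0 0 0 .03 .45 0 10;0 0 0 .03 .5 0 10;0 0 0 .03 .5 0 10'; python3 arm.py
```

```text
position: [0.4978, 0.0098, 0.2492]
time_s: 26.3
position: [0.4967, 0.0248, 0.2491]
tool_rot: [[-1.0, -0.001, 0.001], [-0.001, 1.0, -0.003], [-0.001, -0.003, -1.0]]
ft_force: [-4.0, -12.3, 6.1]
grip_width: 0.0212
gripper_force: 40.2
26.3 [0.49668959 0.02478665 0.24914327] [ -3.98505184 -12.2671114    6.12989316]
scene 229 angle 0.7500006593259293 knob y by line 0.01708460286356791
```

While held, the lever is truly at 0°, so the spring-back happens on or after release. I open with the -y pad kept in place and measure at each stage.

```bash
python3 -m creep '0 0 0 0 .07 0 26;0 0 0 0 .15 0 31;0 0 0 0 .15 0 31;0 0 0 0 .15 0 31'|egrep 'ft_|wid'; python3 arm.py;  for i in 1 2; do python3 -m creep '0 0 0 0 -.1 0 31;0 0 0 0 -.1 0 31'|egrep 'ft_|wid'; python3 arm.py; done
```

```text
ft_force: [-0.8, -10.5, 0.9]
grip_width: 0.0312
26.8 [0.49695104 0.02927916 0.24875357] [ -0.77369592 -10.47632198   0.94044708]
scene 226 angle 0.7238093393773645 knob y by line 0.017180537386146947
top 9 angle 67.75361298215621 knob y by line -0.1267820123983039
ft_force: [0.2, -3.1, 0.8]
grip_width: 0.031
27.1 [0.49675464 0.02687102 0.24859449] [ 0.17075374 -3.06611374  0.78702644]
scene 223 angle 1.2946743624605255 knob y by line 0.015969630253419822
ft_force: [0.8, -0.9, -0.4]
grip_width: 0.0309
27.4 [0.49656649 0.02384809 0.24847095] [ 0.83789238 -0.90954274 -0.38164667]
scene 230 angle 3.892067063195436 knob y by line 0.012606975701647028
```

The lever follows the retreating pad under 1 to 3 N, so the spring-back is real. Its natural rest is the same angle at which it stood clamped at the start. In that state the carriage did not move under a 25 N push, so it is locked. I release, retreat and do a final check.

```bash
python3 -m creep '0 0 0 0 -.3 0 50;0 0 0 0 -.4 0 60;0 0 0 0 -.4 0 60;0 0 0 0 -.4 0 60;0 0 0 0 -.4 -.8 60;0 0 0 0 -.4 -1.6 60;0 0 0 0 -.4 -2.5 60;0 0 0 0 -.4 -2.8 60;0 0 0 0 -.4 -2.8 60;0 0 0 2 -2 -2.8 60;0 0 0 2 -3.5 -2.8 60;0 0 0 2 -5 -2.8 60'|egrep 'ft_|posi'; python3 -m creep '0 0 0 0 -1.5 0 60;0 0 0 0 -2 0 60;0 0 0 0 -2 0 60;0 0 0 0 -2 0 60'>/dev/null; python3 arm.py
python3 - <<'E'
from m import *
p=get_image("top");G=p["image"].astype(int).sum(2)//3;print(G[177:180,218:229])
x,y=blobs(p,(45,100,60),(85,255,255),(205,150,240,176));print(pix2w(p,x.mean(),y.mean(),z=.024),pix2w(p,222.6,178,z=.035))
E
```

```text
position: [0.4357, -0.1169, 0.3313]
ft_force: [1.1, 0.1, 0.3]
29.1 [ 0.43733432 -0.17581058  0.33160032] [-0.50561858 -0.08962211  0.05080791]
scene 238 angle 10.170919933480906 knob y by line 0.0036181647146934365
top 181 angle 8.80946394734592 knob y by line 0.010661953233687932
[[175 175 135 228 220 220 226 163 155 157 173]
 [174 175 135 226 222 220 228 161 155 154 175]
 [176 175 137 228 221 220 227 165 155 158 177]]
[0.64312966 0.02335762 0.024     ] [0.61549863 0.02357023 0.035     ]
```

```bash
python3 -c "
from rig import job;print(job.close_job())"
```

```text
the job is handed in; nothing more can be done
None
```

I handed the job in with the pointer within about 0.5 mm of the green mark, the arm clear and about 29 s used; the one doubt is that the lever, each time I swung it fully back to 0°, sprang back on release to about 9°, the angle it started at, though there the carriage did not move under a 25 N push.

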